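Pile the empty dish, then present the dryer-ball dish lug first

TASK

This guest laundry lends out wool dryer balls in small square dishes. First stack the stray empty dish squarely on top of the pile of empties, its thumb lug on the same side as theirs, and let go of it; then take the dish with the ball and hold it out to the guest across the counter: lifted about 20 cm off the counter and given a quarter turn so that its lug points straight away from you, kept level all the while, with the ball lying untouched in the middle. Finish while still holding it there, level and still, and leave everything else on the counter where it stands.

Things in the scene. Friction and masses are not known exactly. Their poses are not given: they have to be found in the camera images.
- ball_dish: The dish with the ball. Square grey dish 140 x 140 x 36 mm, about 260 g, upright 5 mm walls, flat underside, floor dished: 4 mm above the underside in the middle, 14 mm at the foot of the walls. A thumb lug 46 mm wide juts 28 mm from one side, its top 6 mm below the rim. Origin: centre of underside; +x to the lug, z up. The lug starts to the left (+y) within 20 degrees
- ball_dish_lug (a point): middle of the outer end of that dish's lug, 98 mm from the dish's centre and 27 mm above its underside
- ball_center (a point): centre of the felted wool dryer ball, 56 mm in diameter, about 35 g, off-white, lying loose in the hollow; it is free to roll, but wool on plastic needs a slope of about 4 degrees, or a push-off of about 0.6 m/s2, to start it; after a move it may rock a few mm for about a second
- ball: the wool dryer ball itself (its origin turns with it: use point ball_center for its place)
- stray: The empty dish standing alone. Square grey dish 140 x 140 x 36 mm, about 260 g, upright 5 mm walls, flat underside, floor dished: 4 mm above the underside in the middle, 14 mm at the foot of the walls. A thumb lug 46 mm wide juts 28 mm from one side, its top 6 mm below the rim. Origin: centre of underside; +x to the lug, z up
- stray_lug (a point): outer end of the stray dish's lug, as for the ball dish
- pile_top: the upper of the two empty dishes already piled squarely, the same as the others; piled dishes do not nest, each stands with its underside on the rim of the one below, so they pitch 36 mm. Origin: centre of the underside; +x points to its lug
- pile_top_lug (a point): outer end of the upper piled dish's lug
- pile_low: the lower of the two piled dishes, standing on the counter, the same as the others. Origin: centre of the underside; +x points to its lug
- pile_low_lug (a point): outer end of the lower piled dish's lug
- guest_side (a point): a point on the counter top near the middle of its far edge, where the guest stands; its x axis is the world's x, straight away from the robot and square to that edge
- dosing_cup: bystander: white plastic dosing cup, 60 mm across, 55 mm high; origin under its centre
- brush: bystander: wooden scrubbing brush, 130 x 50 x 44 mm, lying behind the dishes; origin under its middle
- detergent: bystander: white detergent bottle, 84 mm across, 210 mm high; origin under its centre
- lint_roller: bystander: lint roller lying on the counter to the right of the pile, 215 mm long, 48 mm thick; origin under the place where its black handle meets the paper roll
- sheet_box: bystander: carton of dryer sheets, 70 x 115 x 95 mm; origin under its centre
- spray: bystander: clear spray bottle, 64 mm across, 150 mm high; origin under its centre
- powder_jar: bystander: glass powder jar with a metal lid, 90 mm across, 110 mm high; origin under its centre
Not all that is in view belongs to the job. What is shaped like the ball but green or purple is not meant. Leave any red look-alike of the pile_low alone.

How it is judged:
On the way, in this order (a step that is already met when the one before it is completed fails the run):
1. the stray dish stands squarely on the pile, lugs in line, let go (horizontal distance between stray and pile_top below 0.01 m and horizontal distance between stray_lug and pile_top_lug below 0.018 m and z of stray in the frame of pile_top between 0.03 and 0.042 m and horizontal distance between pile_top and pile_low below 0.01 m and horizontal distance between pile_top_lug and pile_low_lug below 0.018 m and z of pile_top in the frame of pile_low between 0.03 and 0.042 m and angle between stray's own z axis and vertical below 0.06 rad and height (world z) of pile_low below 0.008 m and distance of pile_low from where it was at the start of the episode below 0.03 m and contact force between the fingers and stray below 0.2 N and linear speed of stray below 0.02 m/s), for 0.3 s.
2. the dish with the ball is lifted clear of the counter, the ball in it (height (world z) of ball_dish above 0.05 m and contact force between the fingers and ball_dish above 2 N and horizontal distance between ball_center and ball_dish below 0.03 m), for 0.2 s.
At the end, for the whole second after the job is handed in: The three empties form one pile, each within 10 mm of the one below, lug ends within 18 mm, released; the ball dish is held still, underside 130 to 270 mm above the counter, tilt under 4 degrees, lug straight away from the robot within 8.5 degrees, ball at rest within 18 mm of its middle (all of step 1 and contact force between the fingers and ball_dish above 2 N and height (world z) of ball_dish between 0.13 and 0.27 m and angle between ball_dish's own z axis and vertical below 0.07 rad and angle between the x axis of ball_dish and the x axis of guest_side, either way round below 0.15 rad and x of guest_side in the frame of ball_dish above 0 m and horizontal distance between ball_center and ball_dish below 0.018 m and z of ball_center in the frame of ball_dish below 0.045 m and linear speed of ball_dish below 0.02 m/s and linear speed of ball below 0.04 m/s); the arm keeps its last pose, push and grip.
It fails at once if the ball rolls more than 30 mm from the middle of its dish, or out of it (horizontal distance between ball_center and ball_dish above 0.03 m or z of ball_center in the frame of ball_dish above 0.06 m).
It fails at once if the ball dish is tipped more than 10 degrees (angle between ball_dish's own z axis and vertical above 0.175 rad).
It fails at once if the gripper touches the ball (contact force between any of the fingers, the arm and ball above 0.5 N).
It fails at once if another thing on the counter is shifted more than 30 mm or knocked over (distance of any of dosing_cup, brush, detergent, lint_roller, sheet_box, spray, powder_jar from where it was at the start of the episode above 0.03 m or angle between any of dosing_cup, brush, detergent, lint_roller, sheet_box, spray, powder_jar's own z axis and vertical above 0.6 rad).
It also fails if it takes over 59 s, if anything falls off the work surface, if the arm or the gripper's body presses on something with over 40 N, if the wrist force passes 120 N, or if a joint passes its speed limit or range.

ROBOT

A 7-joint arm with a two-finger parallel gripper is mounted at the origin on the work surface. World frame = base frame: x ahead of the robot, y to its left, z up, the work surface at z = 0. Lengths are in m, angles in rad, forces in N, time in s.
With the tool pointing down it reaches from about 0.4 to 0.85 m from the base axis. Payload 6.9 kg.
Tool frame: the origin (TCP) lies midway between the tips of the shut fingers; the grasp point (between the pads) lies behind it (ctrl.pinch_z is the z of the grasp point in the tool frame, in m); z points along the fingers, y is the line along which they close (so a half turn about z gives the same grasp; the last joint's range is limited). The gripper opens to 85 mm and grips with 20 to 120 N. Pads are 22 mm wide; open, the fingers measure 114 mm over their backs; the gripper's body (76 mm by 85 mm) begins 54 mm behind the grasp point. The pads swing forward as they close: fully open they stand 13 mm farther back than shut.
Start: joints at [-1.198, 0.507, -0.238, 1.5, 0.126, 1.149, -0.155], TCP at [0.165, 0.603, 0.231] pointing down, gripper open.
Joint ranges: [-3.08, 3.08], [-0.24, 2.05], [-1.43, 1.35], [0, 2.5], [-1.52, 4.66], [0.17, 1.96], [-2.89, 2.89]. Speed limits (rad/s): [2.39, 2.39, 3.14, 3.14, 3.14, 3.14, 3.14].

INTERFACE

Orientations are given as a unit quaternion [w, x, y, z].
In Python, from station import ctrl, get_state, vision, ticket, models gives the robot as it stands. Calls block until the motion is done:
- ctrl.movep(position, orientation): joint-space move of the TCP to a pose.
- ctrl.movel(position, frame=None, max_speed=0.15): straight line of the TCP; frame=None keeps the orientation; max_speed is the mean speed in m/s.
- ctrl.set_joints(angles): joint-space move.
- ctrl.ungrasp() and ctrl.close_gripper(force=None): open the fingers fully, or close them until they stop; force is the grip in N (None keeps the last).
- ctrl.pause(seconds).
- ctrl.ik(position, orientation): joint angles nearest the present ones, or None.
- get_state(): the state.
- vision.grab_frame(name): name is "side" or "top" or "wrist"; returns (picture, depth): 400x640x3 uint8, blue, green, red; 400x640 float32, m along the optical axis (not along the pixel's ray), 0 where there is no reading.
- vision.camera_info(name): a dict with "mtx" (3x3 intrinsics, pixels), "R" (3x3) and "t" (3): a world point X has camera coordinates R X + t; the wrist camera has in their place "hand_eye" (4x4, takes a point from camera to tool coordinates, whose origin is the TCP and whose axes are the flange's). Camera axes: x right, y down, z forward; pixel columns grow to the right and rows downward; lengths in m; the calibration is good to about 2 mm. The wrist camera is an equidistant fisheye: a pixel r from the principal point sees the ray r / f radians off the axis. A picture is of the moment at which its call begins: read the wrist's pose just before it. camera_info takes no time and is no camera call.
A pose or a line that the arm cannot do raises ctrl.Unreachable and nothing moves.
- ticket.close_job(): hands the job in; it is judged then, once.
Trained networks look in the newest picture that a camera, given by its name, has taken for a name from the list of things; names that differ only in an ending like _2 or _b are one class to them, and where a whole thing is asked for, a point or a joint stands for the part that bears it (a point fixed in the world has none). Each returns a list of dicts, best first, with "p" (0 to 1); they miss things now and then, are a little off and sometimes report something else, mostly with a low value. They report only what shows in the picture. A call takes as long as a camera call. They do not tell look-alikes from the thing itself.
- models.recognise(camera, target): "point" ([column, row] in pixels, amid what is visible of it).
- models.masks_of(camera, target): "mask" (400x640 bool, what is visible of it) and "point" ([column, row] in pixels, amid what is visible of it).
The state is a dict: "time": time; "qpos": joint angles; "qd": joint speeds; "tau": joint torques, N m; "tcp_pos": TCP position; "eef_rot": TCP orientation; "contact_force": force on the tool from outside, world axes, zero at the start; "wrist_torque": the same for the moment, N m; "width": finger opening in m; "gripper_force": force on a finger pad.
Only numpy, scipy, OpenCV 4.12 (cv2) and the standard library are available. Lean on these libraries where they do the work, as an engineer would, in place of code of your own. Each camera call takes 0.05 s, during which the arm holds its last target. There are 200 camera calls.

## Working session

There is one attempt and no reset: what is moved stays moved. The work goes in short steps, each a Python script; the robot and the scene stay as the last script left them, time stands still between calls to the robot, and variables do not carry over. Pictures are saved under pics/ and viewed, at most 10 in all, crops included, and the job is handed in when it is done.

```bash
ls; mkdir -p pics; python3 - <<'E'
from station import *
import cv2
for n in("top","side"):
    p,d=vision.grab_frame(n); cv2.imwrite(f"pics/{n}0.png",p)
    c=vision.camera_info(n); print(n,c)
    for t in ["ball_dish","ball_dish_lug","ball_center","stray","stray_lug","pile_top","pile_top_lug","pile_low"]:
        print(t,[(round(x["p"],2),[round(float(v)) for v in x["point"]]) for x in models.recognise(n,t)])
print(get_state(),ctrl.pinch_z)
E
```

```text
pics
top {'mtx': array([[362.9904666 ,   0.        , 323.02392901],
       [  0.        , 362.9904666 , 198.41432437],
       [  0.        ,   0.        ,   1.        ]]), 'R': array([[-0.00642807, -0.99997557,  0.00274603],
       [-0.99557743,  0.00614237, -0.0937435 ],
       [ 0.09372435, -0.00333648, -0.99559259]]), 't': array([0.00639794, 0.55371595, 1.18057595])}
ball_dish [(0.75, [236, 215])]
ball_dish_lug [(0.65, [233, 214]), (0.56, [351, 136])]
ball_center [(0.69, [254, 171]), (0.65, [235, 267]), (0.52, [240, 222])]
stray [(0.94, [336, 193])]
stray_lug [(0.97, [340, 190])]
pile_top [(0.79, [411, 192])]
pile_top_lug [(0.98, [410, 194]), (0.7, [234, 214])]
pile_low [(0.65, [387, 264]), (0.5, [176, 193])]
side {'mtx': array([[366.31604619,   0.        , 313.62885789],
       [  0.        , 366.31604619, 198.70571102],
       [  0.        ,   0.        ,   1.        ]]), 'R': array([[-0.97570927, -0.21883685, -0.01009194],
       [-0.15334769,  0.71516618, -0.68192508],
       [ 0.15644776, -0.66381305, -0.7313524 ]]), 't': array([0.54342867, 0.14207317, 1.21658257])}
ball_dish
[... 476 characters left out ...]
0.23756805,  1.50021384,  0.12571638,
        1.14889912, -0.1548066 ]), 'qd': array([ 4.94695709e-04, -2.43782189e-03,  1.07388950e-03,  2.43822769e-05,
       -2.75119815e-04, -1.01828240e-03, -1.78179257e-03]), 'tau': array([ 1.61293683e-03, -6.20357609e+01, -2.18427926e+00, -2.49952948e+01,
        1.38956876e-02,  2.24503776e-03, -6.15452086e-05]), 'tcp_pos': array([0.16481821, 0.60285958, 0.23129403]), 'eef_rot': array([ 1.27754644e-05,  1.33026957e-01,  9.91112420e-01, -2.51890791e-06]), 'contact_force': array([ 0.33794704,  0.15334223, -0.31206334]), 'wrist_torque': array([-5.77956241e-02, -1.26786915e-02, -3.27984422e-05]), 'gripper_force': 0.0, 'width': 0.08547666814727727} -0.0187
```

View pics/top0.png

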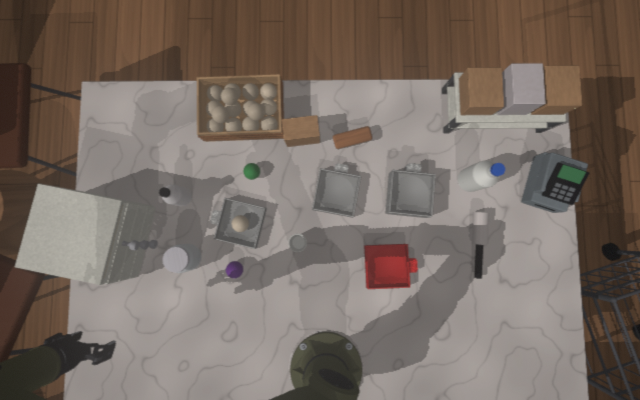

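View pics/side0.png

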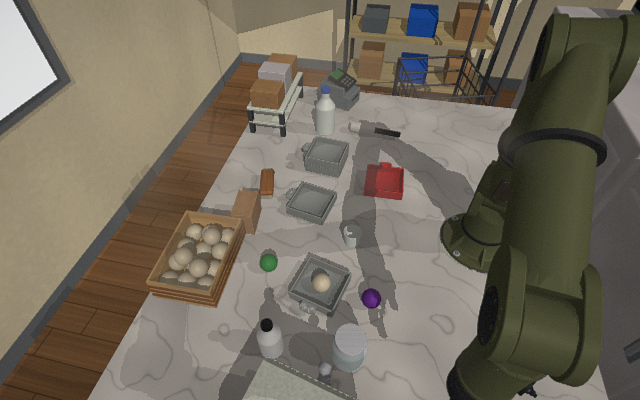

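The top view shows the ball dish at about (241,221) with its lug pointing left. The stray is at (338,190) and the pile at (411,193), both with lugs pointing up (+x). The red dish at (388,266) and the green and purple balls are decoys. Next I measure the rims from depth.

```bash
cat > h.py <<'E'
from station import *
import numpy as np, cv2
from scipy.spatial.transform import Rotation as Rn
def cloud(n):
    p,d=vision.grab_frame(n); c=vision.camera_info(n); K=c["mtx"]
    v,u=np.indices(d.shape); r=np.stack([(u-K[0,2])/K[0,0],(v-K[1,2])/K[1,1],np.ones(d.shape)],-1)*d[...,None]
    W=(r-c["t"])@c["R"]; W[d==0]=np.nan
    return p,W
def quat(yaw): # tool down, tool x (flange) heading yaw; fingers close perpendicular to it
    q=(Rn.from_euler('z',yaw)*Rn.from_euler('x',np.pi)).as_quat(); return q[[3,0,1,2]]
E
python3 - <<'E'
from h import *
for n in("top","side"):
    p,W=cloud(n)
    for t,(u,v),z0 in(("ball",(241,221),.036),("stray",(338,190),.036),("pile",(411,193),.072)):
        if n=="top": 
            c=vision.camera_info(n);K=c["mtx"];r=c["R"].T@np.array([(u-K[0,2])/K[0,0],(v-K[1,2])/K[1,1],1]);o=-c["R"].T@c["t"]
            C=o+r*(z0-o[2])/r[2]
            globals().setdefault("CC",{})[t]=C
        C=CC[t]
        P=W.reshape(-1,3);P=P[np.hypot(*(P[:,:2]-C[:2]).T)<.13]
        print(n,t,C.round(3),"counter med",np.nanmedian(P[P[:,2]<.012][:,2]).round(4),len(P))
        rim=P[(abs(P[:,2]-z0)<.0035)&(np.hypot(*(P[:,:2]-C[:2]).T)<.107)]
        (c,s,a)=cv2.minAreaRect(rim[:,:2].astype(np.float32));print("  rim",len(rim),np.round(c,4),np.round(s,4),round(a,1))
        print("  hist",np.histogram(P[:,2],bins=np.arange(-.004,.084,.004))[0])
np.save("C.npy",np.array([CC[k] for k in("ball","stray","pile")]))
E
```

```text
top ball [0.48  0.272 0.036] counter med -0.0002 4638
  rim 247 [0.4774 0.2874] [0.162  0.1396] 76.3
  hist [1455  847  300  501  413   84   23   80  107  192   74   34   33   33
   58   46    1    1    0    0    0]
top stray [ 0.58  -0.047  0.036] counter med 0.0004 4536
  rim 213 [ 0.5864 -0.0451] [0.1399 0.1659] 78.9
  hist [1419 1071  377  493  474   83   17   49  108  152   77    5    0    0
    0    0    0    0    0    0    0]
top pile [ 0.565 -0.279  0.072] counter med -0.0003 4542
  rim 253 [ 0.5776 -0.2847] [0.1405 0.1642] 83.9
  hist [1182  929   84   11   16    7   14   11   21   26  120  345  498  501
  130   35   61  120  185   87   10]
side ball [0.48  0.272 0.036] counter med 0.0012 5193
  rim 349 [0.4775 0.2929] [0.1682 0.1406] 76.3
  hist [ 982 1700  281  411  606  201   63  110  186  217  178   40   27   48
   55   52   21    0    0    0    0]
side stray [ 0.58  -0.047  0.036] counter med 0.0019 2958
  rim 220 [ 0.5853 -0.0417] [0.144  0.1664] 78.2
  hist [451 931 299 279 323 152  68  79 118 124 117   6   0   0   0   0   0   0
   0   0   0]
side pile [ 0.565 -0.279  0.072] counter med 0.0014 2388
  rim 170 [ 0.5746 -0.2814] [0.147  0.1594] 82.5
  hist [262 603 114  32  37  30  32  36  36  42  50 142 184 218 125  76  73  96
 105  79   7]
```

```bash
cat >> h.py <<'E'
from scipy.optimize import least_squares
def fit(P,z0,C,yaw):
    """P cloud (N,3): fit rim square (midline half side 67.5 mm) + lug; returns x,y,yaw"""
    P=P.reshape(-1,3)
    P=P[(P[:,2]>z0-.010)&(P[:,2]<z0+.004)&(np.hypot(*(P[:,:2]-C[:2]).T)<.12)]
    def res(q):
        d=P[:,:2]-q[:2]; c,s=np.cos(q[2]),np.sin(q[2]); x=d[:,0]*c+d[:,1]*s; y=-d[:,0]*s+d[:,1]*c
        rim=np.maximum(abs(np.maximum(abs(x),abs(y))-.0675)-.0025,0)
        lug=np.hypot(np.maximum(abs(x-.084)-.014,0),np.maximum(abs(y)-.023,0))
        hi=P[:,2]>z0-.003
        return np.where(hi,rim,np.minimum(rim,lug))*1000
    b=None
    for dy in np.radians([-12,-4,4,12]):
        r=least_squares(res,[C[0],C[1],yaw+dy],loss="soft_l1",x_scale=[.01,.01,.1],diff_step=1e-3)
        if b is None or r.cost<b.cost:b=r
    return b.x,b.cost/len(P),len(P)
E
python3 - <<'E'
from h import *
CC=np.load("C.npy")
W={n:cloud(n)[1] for n in("top","side")}
for t,C,z0,y in zip(("ball","stray","pile"),CC,(.036,.036,.072),(1.35,-.2,-.1)):
    for n in W: 
        q,c,k=fit(W[n],z0,C,y);print(t,n,q[:2].round(4),np.degrees(q[2]).round(1),round(c,2),k)
        # lug lateral extents in fitted frame
        P=W[n].reshape(-1,3);d=P[:,:2]-q[:2];c,s=np.cos(q[2]),np.sin(q[2]);x=d[:,0]*c+d[:,1]*s;yy=-d[:,0]*s+d[:,1]*c
        m=(abs(P[:,2]-(z0-.006))<.005)&(x>.074)&(x<.11)&(abs(yy)<.04)
        print("   lug x max %.4f y %.4f..%.4f"%(x[m].max(),yy[m].min(),yy[m].max()), "lug z",np.median(P[m,2]).round(4))
        if t=="ball":
            m=(P[:,2]>.045)&(np.hypot(x,yy)<.07);m2=m&(P[:,2]>.055);print("   ball",P[m].mean(0).round(4),P[m2].mean(0).round(4))
s=get_state()
for t,(px,py),yw in(("stray",(.58,-.045),-.2),("pile",(.565,-.28),-.1),("ball",(.48,.27),1.35),("final",(.5,.2),0)):
    for k in(0,np.pi):
        g=np.array([px,py])+.083*np.array([np.cos(yw),np.sin(yw)])
        j=ctrl.ik([*g,.15],quat(yw+k));print(t,k>0,None if j is None else np.round(j,2))
E
```

```text
ball top [0.4743 0.2774] 75.9 2.91 425
   lug x max 0.0986 y -0.0223..0.0213 lug z 0.029
   ball [0.4728 0.2731 0.0527] [0.4733 0.2733 0.0572]
ball side [0.4746 0.28  ] 76.2 3.45 659
   lug x max 0.0982 y -0.0230..0.0232 lug z 0.0307
   ball [0.4713 0.283  0.0538] [0.472  0.2796 0.058 ]
stray top [ 0.5739 -0.0426] -11.3 0.23 372
   lug x max 0.0971 y -0.0226..0.0226 lug z 0.0295
stray side [ 0.5736 -0.039 ] -11.2 0.46 403
   lug x max 0.0979 y -0.0278..0.0245 lug z 0.031
pile top [ 0.566  -0.2831] -6.1 0.16 426
   lug x max 0.0979 y -0.0240..0.0222 lug z 0.0652
pile side [ 0.5662 -0.2795] -6.2 0.64 321
   lug x max 0.0972 y -0.0227..0.0213 lug z 0.0669
stray False [-0.31  0.72  0.68  1.51 -0.49  1.09 -1.29]
stray True [ 0.03  0.63  0.04  1.5  -0.03  1.01  1.45]
pile False [-0.05  0.87  0.95  1.37 -0.71  1.26 -0.73]
pile True [ 0.27  0.71  0.23  1.36 -0.16  1.09  1.99]
ball False [-0.75  0.56  0.16  1.66 -0.1   0.93 -0.78]
ball True [-0.3   0.6  -0.59  1.65  0.38  1.    1.91]
final False [-0.67  0.61  0.51  1.64 -0.34  0.98 -1.62]
final True [-0.26  0.56 -0.17  1.64  0.11  0.95  1.1 ]
```

```bash
python3 - <<'E'
from h import *
c=np.array([.5738,-.0412]);yw=np.radians(-11.25);L=.085
g=c+L*np.array([np.cos(yw),np.sin(yw)])
q=quat(yw+np.pi)
ctrl.movep([*g,.22],q)
ctrl.movel([*g,.006],max_speed=.15)
s=get_state();print(s["time"],s["tcp_pos"].round(4),s["contact_force"].round(2))
ctrl.close_gripper(80)
s=get_state();print("w",s["width"],s["gripper_force"],s["tcp_pos"].round(4),s["contact_force"].round(2))
ctrl.movel([*g,.116],max_speed=.12)
s=get_state();print(s["time"],s["width"],s["gripper_force"],s["contact_force"].round(2),s["wrist_torque"].round(3))
p,W=cloud("side");cv2.imwrite("pics/s1.png",p)
p,W2=cloud("top")
for W in(W,W2):
    P=W.reshape(-1,3);x,y=(P[:,:2]-c).T;X=x*np.cos(yw)+y*np.sin(yw);Y=-x*np.sin(yw)+y*np.cos(yw)
    m=(P[:,2]>.125)&(P[:,2]<.16)&(X<.04)&(abs(Y)<.08)&(X>-.08);P=P[m];X,Y=X[m],Y[m]
    r=np.maximum(abs(X),abs(Y))>.062
    A=np.c_[X,Y,np.ones_like(X)][r];s_=least_squares(lambda k:(A@k-P[r,2])*500,[0,0,.14],loss="soft_l1").x
    print("tilt deg",np.degrees(s_[:2]).round(2),"z",s_[2].round(4),r.sum(),X.min(),Y.min(),Y.max())
E
```

```text
5.575 [ 0.6578 -0.0579  0.007 ] [ 0.26  0.22 -0.78]
w 0.04400463433610846 80.49404740333557 [ 0.6578 -0.0577  0.007 ] [-0.74  1.43  5.05]
7.1 0.04407009832111024 81.60829782485962 [ 1.12  0.55 -2.43] [-0.024 -0.217 -0.039]
tilt deg [-0.88 -0.45] z 0.1364 364 -0.07333126098821259 -0.07134445848356899 0.0736757470008335
tilt deg [0.35 8.52] z 0.1306 74 -0.07029992520031333 0.050079550654105756 0.06821127256789954
```

View pics/s1.png

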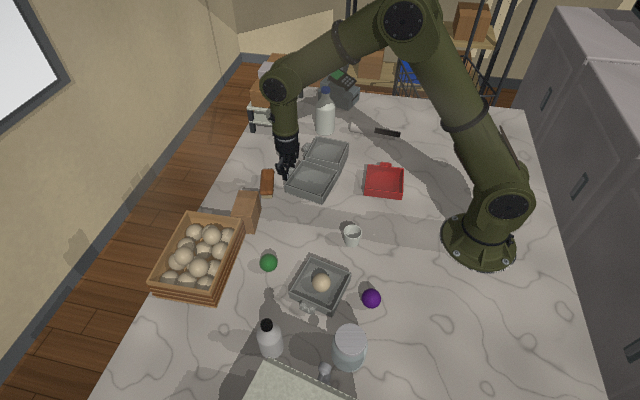

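Lifted and level: the side view shows the stray held by its lug at about (310,180). Now I move it over the pile and check alignment before lowering.

```bash
python3 - <<'E'
from h import *
c=np.array([.5661,-.2813]);yw=np.radians(-6.15);L=.085
g=c+L*np.array([np.cos(yw),np.sin(yw)]);q=quat(yw+np.pi)
ctrl.movel([*g,.116],q,max_speed=.15)
ctrl.movel([*g,.100],max_speed=.08)
ctrl.pause(.2)
s=get_state();print(s["time"],s["tcp_pos"].round(4),s["width"])
for n in("side","top"):
    p,W=cloud(n);cv2.imwrite(f"pics/{n}2.png",p)
    for z0 in(.127,.129,.131):
        r,cost,k=fit(W,z0,c,yw);print(n,z0,r[:2].round(4),np.degrees(r[2]).round(2),round(cost,2),k)
a=cv2.imread("pics/side2.png")[90:240,230:430];cv2.imwrite("pics/s2c.png",cv2.resize(a,None,fx=4,fy=4,interpolation=2)[:600])
E
```

```text
9.45 [ 0.6508 -0.2905  0.1003] 0.04393962003641395
side 0.127 [ 0.5661 -0.2796] -6.03 1.01 336
side 0.129 [ 0.5657 -0.2798] -6.41 0.8 309
side 0.131 [ 0.5658 -0.2797] -6.22 0.97 283
top 0.127 [ 0.566  -0.2833] -6.73 0.33 241
top 0.129 [ 0.5654 -0.2831] -6.49 0.15 234
top 0.131 [ 0.5653 -0.283 ] -6.62 0.15 215
```

View pics/s2c.png

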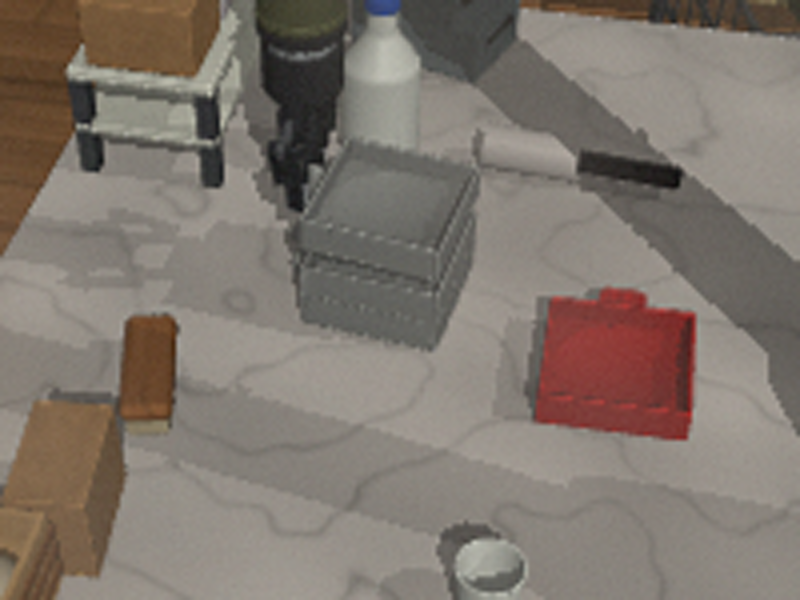

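The dish hovers squarely over the pile, less than 1 mm off in both cameras. Now I lower until contact and release.

```bash
python3 - <<'E'
from h import *
s=get_state();g=s["tcp_pos"][:2];g=np.array([.5661+.085*np.cos(np.radians(6.15)),-.2813-.085*np.sin(np.radians(6.15))])
f0=s["contact_force"]
ctrl.movel([*g,.083],max_speed=.06)
for z in(.081,.0795,.078,.0765,.075):
    ctrl.movel([*g,z],max_speed=.03);s=get_state();print(z,s["tcp_pos"].round(4),s["contact_force"].round(2))
    if s["contact_force"][2]-f0[2]>2.0:break
ctrl.ungrasp();ctrl.pause(.2)
ctrl.movel([*g,.20],max_speed=.15)
s=get_state();print(s["time"],s["contact_force"].round(2))
# move clear to above the ball dish lug
yw=np.radians(76.05);b=np.array([.4745,.2787]);gb=b+.086*np.array([np.cos(yw),np.sin(yw)])
ctrl.movel([.50,-.05,.25],max_speed=.25)
print(get_state()["time"])
W={n:cloud(n)[1] for n in("top","side")}
for n in W:
    for t,z0,C,y in(("stray",.108,(.566,-.2813),-.107),("low?",.072,(.566,-.2813),-.107),("ball",.036,b,yw)):
        r,c,k=fit(W[n],z0,np.array(C),y);print(n,t,r[:2].round(4),np.degrees(r[2]).round(2),round(c,2),k)
E
```

```text
0.081 [ 0.6507 -0.2904  0.0811] [ 0.08 -0.19 -1.84]
0.0795 [ 0.6507 -0.2904  0.0796] [-0.27 -0.3  -1.39]
0.078 [ 0.6509 -0.2905  0.079 ] [-1.45  0.84  5.67]
12.3917 [-0.58 -0.12 -0.58]
13.6917
top stray [ 0.5655 -0.2834] -6.97 0.11 466
top low? [ 0.5695 -0.198 ] -49.65 12.48 187
top ball [0.4743 0.2775] 76.11 2.61 414
side stray [ 0.5654 -0.2794] -6.91 0.47 278
side low? [ 0.5657 -0.2792] -6.48 0.85 135
side ball [0.4748 0.2799] 76.22 3.66 651
```

The pile measures square, with no detectable offset from the earlier fit. Now the ball dish.

```bash
cat >> h.py <<'E'
def ballpos(c):
    for n in("top","side"):
        p,W=cloud(n);P=W.reshape(-1,3);z=np.nanmax(np.where(np.hypot(*(P[:,:2]-c).T)<.05,P[:,2],-1))
        m=(np.hypot(*(P[:,:2]-c).T)<.05)&(P[:,2]>z-.02);Q=P[m]
        A=np.c_[2*Q,np.ones(len(Q))];k=np.linalg.lstsq(A,(Q**2).sum(1),rcond=None)[0]
        print(n,"ball sphere",k[:3].round(4),"r",np.sqrt(k[3]+k[:3]@k[:3]).round(4),len(Q))
    return p
E
python3 - <<'E'
from h import *
yw=np.radians(76.15);b=np.array([.4745,.2787]);g=b+.085*np.array([np.cos(yw),np.sin(yw)])
ballpos(b)
q=quat(yw+np.pi)
ctrl.movep([*g,.22],q)
ctrl.movel([*g,.10],max_speed=.15)
ctrl.movel([*g,.006],max_speed=.08)
s=get_state();print(s["time"],s["tcp_pos"].round(4),s["contact_force"].round(2),s["qpos"].round(2))
ctrl.close_gripper(80)
s=get_state();print("w",s["width"],s["gripper_force"],s["tcp_pos"].round(4),s["contact_force"].round(2))
ctrl.movel([*g,.026],max_speed=.02)
ctrl.pause(.3)
s=get_state();print(s["time"],s["width"],s["contact_force"].round(2),s["wrist_torque"].round(3),s["qpos"].round(2))
p=ballpos(b);cv2.imwrite("pics/s3.png",p)
E
```

```text
top ball sphere [0.473  0.2746 0.0348] r 0.0252 182
side ball sphere [0.4726 0.2779 0.0362] r 0.0251 207
17.6917 [0.4952 0.3615 0.0066] [-0.1   0.63  0.85] [-0.49  0.74 -0.3   1.77  0.32  0.67  1.93]
w 0.04393212397865466 80.49204111099243 [0.4951 0.3615 0.0068] [-0.32 -0.3   5.78]
19.6 0.04408921468551626 [ 0.43  0.43 -2.63] [ 0.2   -0.03  -0.014] [-0.48  0.72 -0.31  1.76  0.31  0.71  1.94]
top ball sphere [0.4366 0.2561 0.5656] r 0.0267 276
side ball sphere [0.4371 0.2591 0.5775] r 0.0192 171
```

View pics/s3.png

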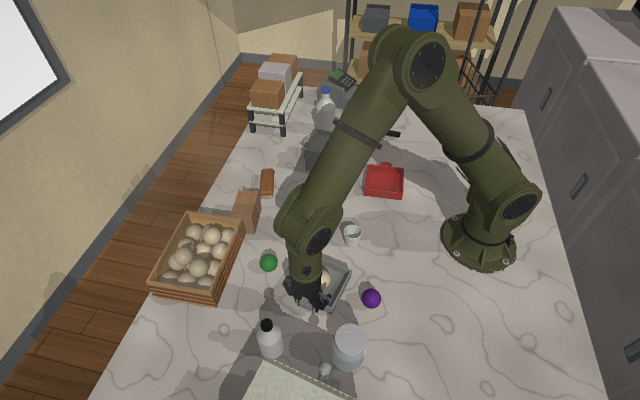

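The side view shows the dish lifted, the ball still inside at about (325,280), partly hidden by the wrist. I continue the lift, then turn about the dish centre so the ball stays in place.

```bash
python3 - <<'E'
from h import *
y0=76.15;b=np.array([.4745,.2787])
G=lambda y:b+.085*np.array([np.cos(y),np.sin(y)])
ys=np.radians(np.linspace(y0,0,9))
print([None if (j:=ctrl.ik([*G(y),.206],quat(y+np.pi))) is None else j.round(2).tolist() for y in ys[[0,4,8]]])
ctrl.movel([*G(ys[0]),.206],max_speed=.07)
ctrl.pause(.3)
for y in ys[1:]:
    ctrl.movel([*G(y),.206],quat(y+np.pi),max_speed=.02)
ctrl.pause(.8)
s=get_state();print(s["time"],s["tcp_pos"].round(4),s["width"],s["gripper_force"],s["qd"].round(4))
p=ballpos(b);cv2.imwrite("pics/s4.png",p)
p,W=cloud("top");cv2.imwrite("pics/t4.png",p);_,W2=cloud("side")
for n,w in(("top",W),("side",W2)):
    r,c,k=fit(w,.236,b,0);print(n,r[:2].round(4),np.degrees(r[2]).round(2),round(c,2),k)
    P=w.reshape(-1,3);d=P[:,:2]-r[:2];m=(np.abs(d).max(1)>.062)&(np.abs(d).max(1)<.071)&(P[:,2]>.228)&(P[:,2]<.25)&(d[:,0]<.06)
    A=np.c_[d[m],np.ones(m.sum())];k=least_squares(lambda k:(A@k-P[m,2])*1000,[0,0,.236],loss="soft_l1").x;print("  tilt",np.degrees(k[:2]).round(2),k[2],m.sum())
E
```

```text
[[-0.43, 0.52, -0.39, 1.57, 0.22, 1.09, 2.03], [-0.48, 0.54, -0.18, 1.51, 0.1, 1.1, 1.56], [-0.52, 0.52, 0.03, 1.54, -0.02, 1.08, 1.09]]
30.3917 [0.5595 0.2787 0.206 ] 0.043972920146876454 81.6133725643158 [ 0.0001 -0.001  -0.0024 -0.0015 -0.0011 -0.0005 -0.0003]
top ball sphere [0.4587 0.2188 0.6236] r 0.049 339
side ball sphere [0.4572 0.2219 0.6302] r 0.0445 430
top [0.4764 0.2774] -0.15 8.89 246
  tilt [1.36 0.81] 0.23301888344421895 106
side [0.4779 0.2778] -0.42 5.07 663
  tilt [0.58 0.02] 0.23264174580910926 338
```

View pics/s4.png

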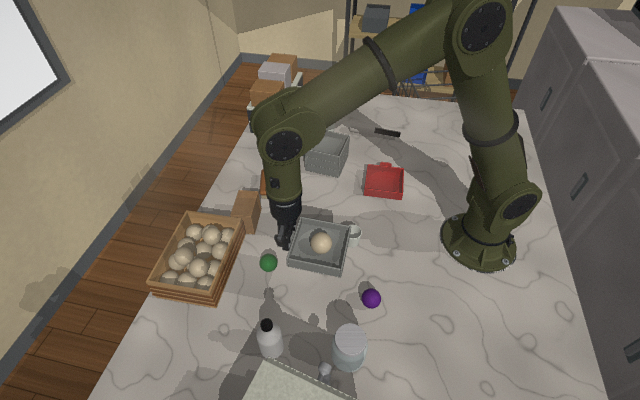

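View pics/t4.png

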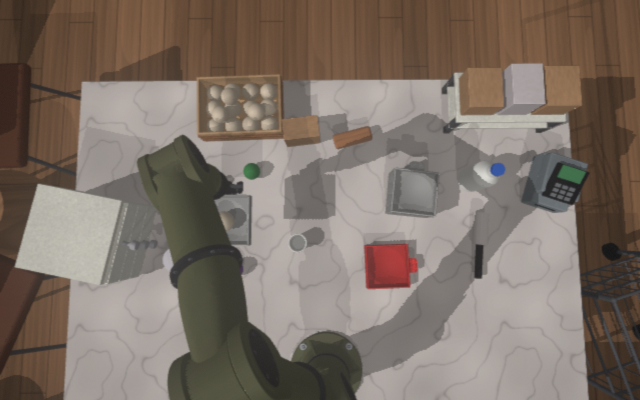

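The dish is held level with its lug pointing away, and the side view shows the ball in it at (320,242). I check the ball's offset from the middle before handing in.

```bash
python3 - <<'E'
from h import *
p,W=cloud("side");P=W.reshape(-1,3);r,_,_=fit(W,.236,np.array([.4745,.2787]),0)
for i in range(2):
    _,W=cloud("side");P=W.reshape(-1,3);m=(np.hypot(*(P[:,:2]-r[:2]).T)<.05)&(P[:,2]>.24)&(P[:,2]<.268);Q=P[m]
    k=least_squares(lambda c:(np.linalg.norm(Q-c,axis=1)-.028)*1000,[*r[:2],.232],loss="soft_l1").x
    print(r[:2].round(4),"ball",k.round(4),"off",(k[:2]-r[:2]).round(4));ctrl.pause(.5)
s=get_state();print(s["time"],s["gripper_force"])
if np.hypot(*(k[:2]-r[:2]))<.012: print(ticket.close_job())
E
```

```text
[0.4779 0.2777] ball [0.4735 0.2787 0.2298] off [-0.0044  0.0011]
[0.4779 0.2777] ball [0.4735 0.2784 0.2297] off [-0.0044  0.0008]
31.7417 81.58382892608643
the job is handed in; nothing more can be done
None
```

I handed the job in at 31.7 s, though the call returned no verdict. The stray dish is released squarely on the pile, and the ball dish is held level and still about 20 cm up. Its lug points straight away, and the ball rests about 5 mm from the middle.

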